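# Lower the end-mill carrier into its four-pocket rack

## Robot

A 6-joint arm with a two-finger parallel gripper is mounted at the origin on a cart in front of the work surface, level with it; the furniture and walls round the work are solid. World frame = base frame: x ahead of the robot, y to its left, z up, the work surface at z = 0. Lengths are in m, angles in rad, forces in N, time in s.
With the tool pointing down it reaches from about 0.425 to 1.125 m from the base axis. Payload 14.9 kg.
Tool frame: the origin (TCP) lies midway between the tips of the shut fingers; the grasp point (between the pads) lies 19 mm behind it; z points along the fingers, y is the line along which they close (so a half turn about z gives the same grasp; the last joint's range is limited). The gripper opens to 91 mm and grips with 3 to 60 N. Pads are 32 mm wide; open, the fingers measure 118 mm over their backs; the gripper's body (76 mm by 178 mm) begins 60 mm behind the grasp point.
Start: joints at [-1.372, 0.379, 1.734, -0, 1.028, -0.033], TCP at [0.161, -0.681, 0.214] pointing down, gripper open.
Joint ranges: [-2.77, 2.77], [-0.74, 2.19], [0, 2.66], [-1.06, 4.2], [0.31, 2.87], [-3.08, 3.08]. Speed limits (rad/s): [1.89, 1.89, 2.39, 3.14, 3.14, 3.14].

## Interface

Orientations are given as [roll, pitch, yaw] about the fixed x, y, z axes, in that order (R = Rz(yaw) Ry(pitch) Rx(roll)).
In Python, from plant import * gives the robot as it stands. The module is installed in compiled form; this text tells all that it offers.
- The arm moves only by the tool drive_tool, never from a script. Its argument "steps" is a list of rows, each an object with "jaw": the gripper command: -1 is fully open, 1 is shut, values between are in proportion; "translation": the shift along the world's x, y, z scaled (see below), a list of three; "delta_rot": the turn, a rotation vector about the world's x, y, z scaled (see below), a list of three. In form: [{"jaw": jaw, "translation": [tx, ty, tz], "delta_rot": [wx, wy, wz]}, ...]. A call has 1 to 20 rows; each row shifts and turns the commanded pose from where the row before left it; what a row does not reach is not made up. The controller multiplies each number of a shift by 0.5 m and each number of a turn by 60 degrees. A row lasts 1/10 s, in which the tool goes at most 50 mm and 8.59 degrees, less where a joint would pass 70% of its speed; a pose out of reach is approached as far as the arm can. A call with a number of a shift or a turn outside -1 to 1 is refused whole. A call with a gripper value outside its range is refused whole. The fingers move at their own pace and stop on an object; "squeeze" is the grip in N (left out, the last holds). Time passes only in rows, so rows that do not move let the fingers close. It gives the time, the measured TCP pose, the force, the opening and the grip force at its end, in the units of the state.
- get_obs(): the state, without advancing time (a new reading comes with each control period).
- snapshot(name): name is "side" or "top"; returns a dict with "image" (384x512x3 uint8, red, green, blue), "fx", "fy", "cx", "cy" (pixels), "R" (3x3) and "t" (3): a world point X has camera coordinates R X + t. Camera axes: x right, y down, z forward; pixel columns grow to the right and rows downward; lengths in m; the calibration is good to about 2 mm. A picture is of the moment at which its call begins. There is no depth.
- close_job(): hands the job in; it is judged then, once.
The state is a dict: "time": time; "joint_positions": joint angles; "joint_velocities": joint speeds; "joint_torque": joint torques, N m; "tcp_pos": TCP position; "ee_rot": TCP orientation; "contact_force": force on the tool from outside, world axes, zero at the start; "torque": the same for the moment, N m; "width": finger opening in m; "finger_force": force on a finger pad.
Only numpy, scipy, OpenCV 4.12 (cv2) and the standard library are available. Lean on these libraries where they do the work, as an engineer would, in place of code of your own. Each camera call takes 0.05 s, during which the arm holds its last target. There are 200 camera calls.

## Task

Take the carrier with the four hanging end mills by its handle and put it away in the rack that has four pockets, not the one with three. Lower it, still holding it, so that every cutter goes into its own pocket, until the bar lies flat on the rack, then let go; do not drop it in.

Things in the scene. Friction and masses are not known exactly. Their poses are not given: they have to be found in the camera images.
- carrier_handle (a point): Centre of the carrier's black upright handle, 34 long (x), 14 wide (y: grip across), 42 high. Loose carrier, 0.35 kg: bar 192 x 24 x 10 mm along x on two end plates 180 apart, which pass outside a rack's ends; four 10 mm end mills hang at x = -57, -19, 19, 57. Heights above the foot: cutter tips 6, bar 44 to 54, this point 75, handle top 96 mm. z up.
- rack_four: The right rack: fixed grey block 160 (x) x 52 (y) x 46 mm high, four open pockets in a row at x = -57, -19, 19, 57 mm, each 30 (x) x 34 (y), 42 deep. Origin: centre of its underside, z up. With the carrier home (parallel, either way round) the bar lies on the rack's top and the handle centre is 77 mm above this origin; the end plates hang 2 mm clear.
- rack_three: The wrong rack: fixed grey block, also 160 x 52 x 46 mm, but with only three pockets, 40 (x) x 34 (y) mm, and 12 mm ribs at x = -26 and 26, so the four cutters cannot enter. Origin: centre of its underside, x along the row.

How it is judged:
By the outcome, as a careful person would: the job done as asked, in the order asked, and still so for the second after the job is handed in, with the robot touching nothing.
It also fails if it takes over 42 s, if anything falls off the work surface, if the arm or the gripper's body presses on something with over 40 N, if the wrist force passes 120 N, or if a joint passes its speed limit or range.

## Working session

There is one attempt and no reset: what is moved stays moved. The work goes in short steps, Python scripts to look and compute and a tool call to move; the robot and the scene stay as the last step left them, time stands still between calls to the robot, and variables do not carry over. Pictures are saved under pics/ and viewed, at most 10 in all, crops included, and the job is handed in when it is done.

Besides the shell and the picture viewer there is one more tool, called after "Request:" as name(argument=value, ...), one argument or row to a line, values as JSON. drive_tool: Moves the arm, as the interface text tells. Its arguments: {"type":"object","properties":{"steps":{"type":"array"},"squeeze":{"type":"number"}},"required":["steps"]}

```bash
mkdir -p pics
python3 - <<'E'
from plant import *
import cv2,numpy as np,pickle
o=get_obs();print(o)
for n in("top","side"):
    s=snapshot(n);pickle.dump(s,open(n+".pkl","wb"));cv2.imwrite(f"pics/{n}1.png",s["image"][:,:,::-1])
    print(n,s["fx"],s["cx"],s["cy"],"cam",-np.array(s["R"]).T@s["t"],np.round(s["R"],2).tolist())
E
```

```text
{'time': 0.0, 'joint_positions': array([-1.37228701e+00,  3.79377118e-01,  1.73479791e+00,  3.25799361e-05,
        1.02847878e+00, -3.33235083e-02]), 'joint_velocities': array([-1.34701124e-05,  1.37313791e-03, -4.88581134e-04,  9.51464085e-06,
        1.54958884e-03,  9.56376631e-05]), 'joint_torque': array([ 1.55742440e-03, -7.63719893e+01, -4.34365726e+01,  6.51444937e-02,
        4.25040652e-02, -9.89540354e-05]), 'tcp_pos': array([ 0.16074014, -0.68088453,  0.21330175]), 'ee_rot': array([-3.14053302e+00, -6.32266622e-05,  2.31815959e-01]), 'contact_force': array([ 0.27196655, -0.15060115,  0.74612812]), 'torque': array([-0.04829746,  0.03994599,  0.00880002]), 'finger_force': 0.0, 'width': 0.09118297997388582}
top 348.79161731249 252.0360944296404 197.01078436275438 cam [0.38606395 0.01564383 0.92557751] [[-0.0, -1.0, -0.0], [-1.0, 0.01, -0.09], [0.09, 0.0, -1.0]]
side 351.7880222538944 254.31095990656962 197.7064893295325 cam [ 0.4269042  -0.82936877  0.44500794] [[1.0, -0.05, 0.01], [-0.01, -0.39, -0.92], [0.06, 0.92, -0.39]]
```

View pics/top1.png

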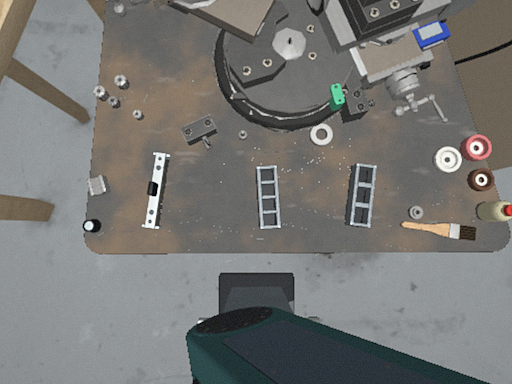

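View pics/side1.png

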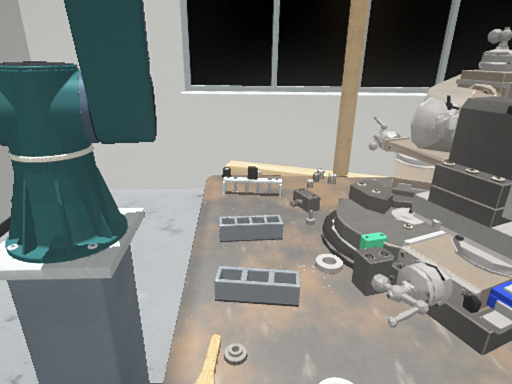

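The top view shows the carrier at about (157,190) with its black handle, and racks at (268,197) and (362,195). In the side view the far rack (250,226) seems to have four pockets and the near one (258,285) three. I'll enlarge to check.

```bash
cat > h.py <<'E'
import numpy as np,cv2
def cast(s,uv,z):
    R=np.array(s["R"]);t=np.array(s["t"]);c=-R.T@t
    d=R.T@np.array([(uv[0]-s["cx"])/s["fx"],(uv[1]-s["cy"])/s["fy"],1.]);return c+d*(z-c[2])/d[2]
def proj(s,X):
    p=np.array(s["R"])@X+s["t"];return p[0]/p[2]*s["fx"]+s["cx"],p[1]/p[2]*s["fy"]+s["cy"]
E
python3 - <<'E'
from h import *
import pickle
t=pickle.load(open("top.pkl","rb"));s=pickle.load(open("side.pkl","rb"))
a=t["image"][140:240,130:390][:,:,::-1];b=s["image"][150:310,195:325][:,:,::-1]
a=cv2.resize(a,None,fx=3,fy=3,interpolation=2);b=cv2.resize(b,None,fx=3,fy=3,interpolation=2)[:,:]
cv2.imwrite("pics/a.png",a);
c=np.zeros((300,0,3),np.uint8)
cv2.imwrite("pics/b.png",b)
hsv=cv2.cvtColor(t["image"],cv2.COLOR_RGB2HSV)
m=((hsv[...,1]<70)&(hsv[...,2]>105)).astype(np.uint8)
for x0,x1,z in((135,185,.054),(245,295,.046),(335,390,.046)):
    mm=np.zeros_like(m);mm[145:240,x0:x1]=m[145:240,x0:x1]
    n,l,st,ce=cv2.connectedComponentsWithStats(mm,connectivity=8);k=1+st[1:,4].argmax()
    r=cv2.minAreaRect(np.argwhere(l==k)[:,::-1].astype(np.float32))
    box=np.array([cast(t,q,z) for q in cv2.boxPoints(r)])
    e=[box[1]-box[0],box[2]-box[1]];L=max(e,key=np.linalg.norm)
    print(st[k],np.round(r[0],1),cast(t,r[0],z).round(4),[np.linalg.norm(v).round(4) for v in e],np.degrees(np.arctan(L[1]/L[0])).round(2))
E
```

```text
[ 135  145   50   95 3967] [159.5 192. ] [0.4771 0.2503 0.054 ] [np.float64(0.1248), np.float64(0.2375)] 0.71
[ 245  145   50   95 3419] [269.5 192. ] [ 0.4765 -0.0265  0.046 ] [np.float64(0.1257), np.float64(0.2395)] -0.89
[ 335  145   55   95 4072] [362. 192.] [ 0.4753 -0.2608  0.046 ] [np.float64(0.1383), np.float64(0.2394)] -2.26
```

View pics/a.png

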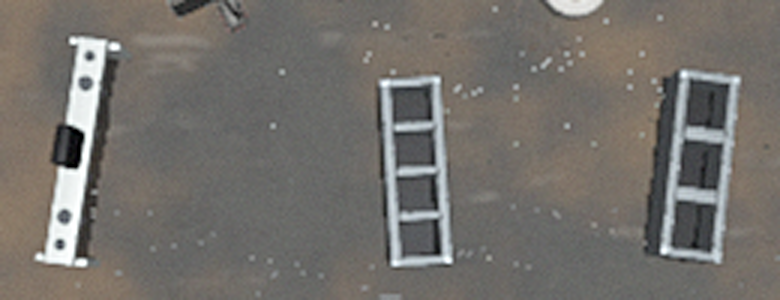

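View pics/b.png

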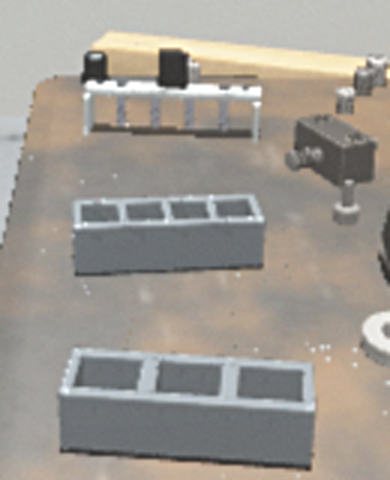

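Confirmed: the middle rack (crop a 380–452, full frame ≈(268,197)) has four pockets and the right one three. Next I'll measure with a tighter mask.

```bash
cat > meas.py <<'E'
from h import *
def rect(s,roi,z,thr=150):
    y0,y1,x0,x1=roi;I=s["image"];hsv=cv2.cvtColor(I,cv2.COLOR_RGB2HSV)
    m=((hsv[...,1]<60)&(hsv[...,2]>thr)).astype(np.uint8);mm=np.zeros_like(m);mm[y0:y1,x0:x1]=m[y0:y1,x0:x1]
    n,l,st,ce=cv2.connectedComponentsWithStats(mm,connectivity=8);k=1+st[1:,4].argmax()
    r=cv2.minAreaRect(np.argwhere(l==k)[:,::-1].astype(np.float32))
    box=np.array([cast(s,q,z) for q in cv2.boxPoints(r)]);e=[box[1]-box[0],box[2]-box[1]];L=max(e,key=np.linalg.norm)
    print(st[k],np.round(r[0],1),cast(s,r[0],z).round(4),[np.linalg.norm(v).round(4) for v in e],np.degrees(np.arctan(L[1]/L[0])).round(2))
def black(s,roi,z,thr=45):
    y0,y1,x0,x1=roi;m=(s["image"].max(2)<thr).astype(np.uint8);mm=np.zeros_like(m);mm[y0:y1,x0:x1]=m[y0:y1,x0:x1]
    n,l,st,ce=cv2.connectedComponentsWithStats(mm,connectivity=8);k=1+st[1:,4].argmax()
    print("black",st[k],ce[k].round(1),cast(s,ce[k],z).round(4))
E
python3 - <<'E'
from meas import *
import pickle
t=pickle.load(open("top.pkl","rb"));s=pickle.load(open("side.pkl","rb"))
for thr in(140,155,170):
  rect(t,(145,240,135,185),.054,thr);rect(t,(145,240,245,295),.046,thr)
for th in(30,45):black(t,(178,200,143,162),.086,th);black(s,(160,182,242,262),.075,th)
E
```

```text
[141 152  29  77 681] [155.1 190. ] [0.4823 0.2615 0.054 ] [np.float64(0.1931), np.float64(0.044)] -7.42
[256 165  25  64 627] [268.2 196.7] [ 0.4647 -0.0231  0.046 ] [np.float64(0.0522), np.float64(0.1599)] 3.08
[142 152  28  77 654] [155.5 190.1] [0.4821 0.2605 0.054 ] [np.float64(0.1921), np.float64(0.0419)] -7.43
[256 165  25  64 545] [268.1 196.5] [ 0.465 -0.023  0.046] [np.float64(0.052), np.float64(0.1589)] 3.08
[142 152  28  77 626] [155.5 190.1] [0.4819 0.2605 0.054 ] [np.float64(0.1917), np.float64(0.0419)] -7.43
[257 165  24  64 405] [268.2 196.5] [ 0.465  -0.0232  0.046 ] [np.float64(0.0511), np.float64(0.1581)] 2.69
black [151 182   7  14  52] [154.3 189.1] [0.4809 0.2545 0.086 ]Traceback (most recent call last):
  File "<stdin>", line 6, in <module>
  File "meas.py", line 11, in black
    n,l,st,ce=cv2.connectedComponentsWithStats(mm,connectivity=8);k=1+st[1:,4].argmax()
                                                                      ~~~~~~~~~~~~~~~^^
ValueError: attempt to get argmax of an empty sequence
```

Request:
drive_tool(
  steps=[
    {"jaw": -1,"translation": [0.03,0.077,0],"delta_rot": [0,0,-0.0575]},
    {"jaw": -1,"translation": [0.03,0.077,0],"delta_rot": [0,0,-0.0575]},
    {"jaw": -1,"translation": [0.03,0.077,0],"delta_rot": [0,0,-0.0575]},
    {"jaw": -1,"translation": [0.03,0.077,0],"delta_rot": [0,0,-0.0575]},
    {"jaw": -1,"translation": [0.03,0.077,0],"delta_rot": [0,0,-0.0575]},
    {"jaw": -1,"translation": [0.03,0.077,0],"delta_rot": [0,0,-0.0575]},
    {"jaw": -1,"translation": [0.057,0.051,0],"delta_rot": [0,0,0]},
    {"jaw": -1,"translation": [0.057,0.051,0],"delta_rot": [0,0,0]},
    {"jaw": -1,"translation": [0.057,0.051,0],"delta_rot": [0,0,0]},
    {"jaw": -1,"translation": [0.057,0.051,0],"delta_rot": [0,0,0]},
    {"jaw": -1,"translation": [0.057,0.051,0],"delta_rot": [0,0,0]},
    {"jaw": -1,"translation": [0.057,0.051,0],"delta_rot": [0,0,0]},
    {"jaw": -1,"translation": [0.057,0.051,0],"delta_rot": [0,0,0]},
    {"jaw": -1,"translation": [0,0,0],"delta_rot": [0,0,0]},
    {"jaw": -1,"translation": [0,0,0],"delta_rot": [0,0,0]},
  ],
)

```text
time: 1.6
tcp_pos: [0.4504, -0.2713, 0.2137]
ee_rot: [-3.141, 0.001, -0.128]
contact_force: [0.2, 0.6, 0.2]
width: 0.0912
finger_force: 0.0
```

Request:
drive_tool(
  steps=[
    {"jaw": -1,"translation": [0.005,0.0817,0],"delta_rot": [0,0,0]},
    {"jaw": -1,"translation": [0.005,0.0817,0],"delta_rot": [0,0,0]},
    {"jaw": -1,"translation": [0.005,0.0817,0],"delta_rot": [0,0,0]},
    {"jaw": -1,"translation": [0.005,0.0817,0],"delta_rot": [0,0,0]},
    {"jaw": -1,"translation": [0.005,0.0817,0],"delta_rot": [0,0,0]},
    {"jaw": -1,"translation": [0.005,0.0817,0],"delta_rot": [0,0,0]},
    {"jaw": -1,"translation": [0.005,0.0817,0],"delta_rot": [0,0,0]},
    {"jaw": -1,"translation": [0.005,0.0817,0],"delta_rot": [0,0,0]},
    {"jaw": -1,"translation": [0.005,0.0817,0],"delta_rot": [0,0,0]},
    {"jaw": -1,"translation": [0.005,0.0817,0],"delta_rot": [0,0,0]},
    {"jaw": -1,"translation": [0.005,0.0817,0],"delta_rot": [0,0,0]},
    {"jaw": -1,"translation": [0.005,0.0817,0],"delta_rot": [0,0,0]},
    {"jaw": -1,"translation": [0.005,0.0817,0],"delta_rot": [0,0,0]},
    {"jaw": -1,"translation": [0,0,0],"delta_rot": [0,0,0]},
    {"jaw": -1,"translation": [0,0,0],"delta_rot": [0,0,0]},
  ],
)

```text
time: 3.1
tcp_pos: [0.4827, 0.2587, 0.2136]
ee_rot: [3.141, 0.001, -0.129]
contact_force: [0.0, 0.1, -0.3]
width: 0.0916
finger_force: 0.0
```

Run:
```python
from plant import *
from meas import *
import pickle
s=snapshot("side");pickle.dump(s,open("side2.pkl","wb"));t=snapshot("top");pickle.dump(t,open("top2.pkl","wb"))
print(get_obs()["tcp_pos"])
try: rect(t,(145,240,245,295),.046);
except Exception as e: print(e)
a=s["image"][100:260,180:320,::-1];b=t["image"][130:250,120:300,::-1]
a=cv2.resize(a,(420,480),interpolation=2);b=cv2.resize(b,(360,240),interpolation=2)
c=np.zeros((480,780,3),np.uint8);c[:,:420]=a;c[:240,420:]=b;cv2.imwrite("pics/c.png",c)
```

```text
[0.48275775 0.25784837 0.21370282]
[256 165  25  64 646] [268.2 196.6] [ 0.4647 -0.0232  0.046 ] [np.float64(0.0524), np.float64(0.1599)] 3.07
```

View pics/c.png

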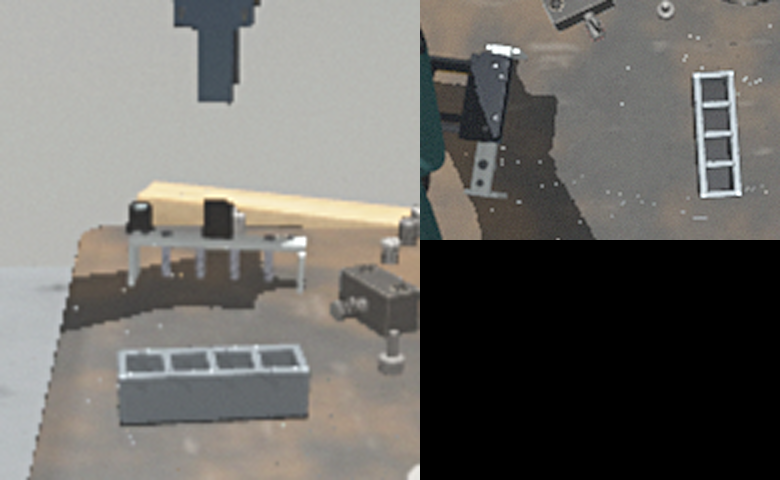

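The fingers (side crop columns 198–238) sit above the handle (204–234). The four-pocket rack is unchanged, so I'll descend and grip.

Request:
drive_tool(
  steps=[
    {"jaw": -1,"translation": [0,0.002,-0.08],"delta_rot": [0,0,0]},
    {"jaw": -1,"translation": [0,0.002,-0.08],"delta_rot": [0,0,0]},
    {"jaw": -1,"translation": [0,0,-0.06],"delta_rot": [0,0,0]},
    {"jaw": -1,"translation": [0,0,-0.05],"delta_rot": [0,0,0]},
    {"jaw": -1,"translation": [0,0,-0.03],"delta_rot": [0,0,0]},
    {"jaw": -1,"translation": [0,0,0],"delta_rot": [0,0,0]},
    {"jaw": -1,"translation": [0,0,0],"delta_rot": [0,0,0]},
  ],
  squeeze=30,
)

```text
time: 3.9
tcp_pos: [0.4833, 0.2609, 0.0647]
ee_rot: [-3.141, -0.0, -0.13]
contact_force: [-0.2, 0.0, 0.0]
width: 0.0912
finger_force: 0.0
```

Request:
drive_tool(
  steps=[
    {"jaw": 0.2,"translation": [0,0,0],"delta_rot": [0,0,0]},
    {"jaw": 0.5,"translation": [0,0,0],"delta_rot": [0,0,0]},
    {"jaw": 0.6,"translation": [0,0,0],"delta_rot": [0,0,0]},
    {"jaw": 0.8,"translation": [0,0,0],"delta_rot": [0,0,0]},
    {"jaw": 1,"translation": [0,0,0],"delta_rot": [0,0,0]},
    {"jaw": 1,"translation": [0,0,0],"delta_rot": [0,0,0]},
    {"jaw": 1,"translation": [0,0,0],"delta_rot": [0,0,0]},
    {"jaw": 1,"translation": [0,0,0],"delta_rot": [0,0,0]},
    {"jaw": 1,"translation": [0,0,0],"delta_rot": [0,0,0]},
    {"jaw": 1,"translation": [0,0,0],"delta_rot": [0,0,0]},
  ],
)

```text
time: 4.9
tcp_pos: [0.4828, 0.2612, 0.0639]
ee_rot: [3.141, 0.0, -0.13]
contact_force: [0.5, -1.3, -0.3]
width: 0.0141
finger_force: 7.0
```

Request:
drive_tool(
  steps=[
    {"jaw": 1,"translation": [0,0,0],"delta_rot": [0,0,0]},
    {"jaw": 1,"translation": [0,0,0],"delta_rot": [0,0,0]},
    {"jaw": 1,"translation": [0,0,0.01],"delta_rot": [0,0,0]},
    {"jaw": 1,"translation": [0,0,0.02],"delta_rot": [0,0,0]},
    {"jaw": 1,"translation": [0,0,0.03],"delta_rot": [0,0,0]},
    {"jaw": 1,"translation": [0,0,0.04],"delta_rot": [0,0,0]},
    {"jaw": 1,"translation": [0,0,0.04],"delta_rot": [0,0,0]},
    {"jaw": 1,"translation": [0,0,0.03],"delta_rot": [0,0,0]},
    {"jaw": 1,"translation": [0,0,0.02],"delta_rot": [0,0,0]},
    {"jaw": 1,"translation": [0,0,0.01],"delta_rot": [0,0,0]},
    {"jaw": 1,"translation": [0,0,0],"delta_rot": [0,0,0]},
  ],
  squeeze=40,
)

```text
time: 6.0
tcp_pos: [0.4829, 0.2613, 0.1644]
ee_rot: [-3.141, -0.001, -0.129]
contact_force: [0.1, -0.3, -3.1]
width: 0.014
finger_force: 40.0
```

Request:
drive_tool(
  steps=[
    {"jaw": 1,"translation": [-0.003,-0.02,0],"delta_rot": [0,0,0.0146]},
    {"jaw": 1,"translation": [-0.003,-0.04,0],"delta_rot": [0,0,0.0146]},
    {"jaw": 1,"translation": [-0.003,-0.055,0],"delta_rot": [0,0,0.0146]},
    {"jaw": 1,"translation": [-0.003,-0.055,0],"delta_rot": [0,0,0.0146]},
    {"jaw": 1,"translation": [-0.003,-0.055,0],"delta_rot": [0,0,0.0146]},
    {"jaw": 1,"translation": [-0.003,-0.055,0],"delta_rot": [0,0,0.0146]},
    {"jaw": 1,"translation": [-0.003,-0.055,0],"delta_rot": [0,0,0.0146]},
    {"jaw": 1,"translation": [-0.003,-0.055,0],"delta_rot": [0,0,0.0146]},
    {"jaw": 1,"translation": [-0.003,-0.055,0],"delta_rot": [0,0,0.0146]},
    {"jaw": 1,"translation": [-0.003,-0.055,0],"delta_rot": [0,0,0.0146]},
    {"jaw": 1,"translation": [-0.003,-0.04,0],"delta_rot": [0,0,0.0146]},
    {"jaw": 1,"translation": [-0.003,-0.028,0],"delta_rot": [0,0,0.0146]},
    {"jaw": 1,"translation": [0,0,0],"delta_rot": [0,0,0]},
    {"jaw": 1,"translation": [0,0,0],"delta_rot": [0,0,0]},
  ],
)

```text
time: 7.4
tcp_pos: [0.4645, -0.0226, 0.1634]
ee_rot: [-3.141, 0.001, 0.053]
contact_force: [0.4, -0.1, -3.4]
width: 0.014
finger_force: 40.0
```

Run:
```python
from plant import *
from meas import *
import pickle
s=snapshot("side");pickle.dump(s,open("side3.pkl","wb"));t=snapshot("top");pickle.dump(t,open("top3.pkl","wb"))
a=s["image"][100:260,180:320,::-1];b=t["image"][130:250,210:330,::-1]
a=cv2.resize(a,(420,480),interpolation=2);b=cv2.resize(b,(360,360),interpolation=2)
c=np.zeros((480,780,3),np.uint8);c[:,:420]=a;c[:360,420:]=b;cv2.imwrite("pics/d.png",c)
```

```text
(no output)
```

View pics/d.png

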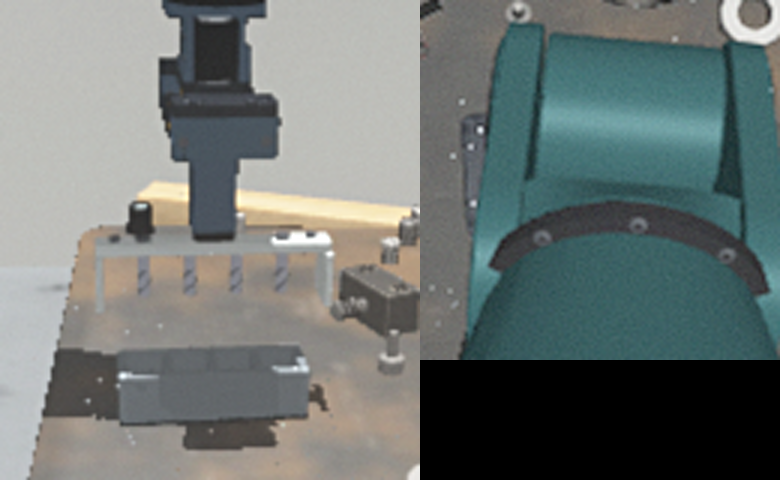

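The carrier hangs level, parallel to and above the four-pocket rack (crop plates at columns 100 and 328, rack near corners at (120,375) and (309,368)). I'll compare these with the prediction.

Run:
```python
from h import *
import pickle
s=pickle.load(open("side3.pkl","rb"))
def P(o,yaw,l):
    c,q=np.cos(yaw),np.sin(yaw);X=np.array([o[0]+c*l[0]-q*l[1],o[1]+q*l[0]+c*l[1],o[2]+l[2]])
    u=proj(s,X);return np.round([(u[0]-180+.5)*3,(u[1]-100+.5)*3],1)
for l in((-.09,-.021,0),(.09,-.021,0),(-.096,-.012,.044),(.096,-.012,.044),(-.057,0,.006),(-.019,0,.006),(.019,0,.006),(.057,0,.006)):print("car",l,P((.4645,-.0226,.099),.053,l))
for l in((-.08,-.026,.046),(.08,-.026,.046),(-.08,-.026,0),(.08,-.026,0)):print("rack",l,P((.4647,-.0232,0),.0537,l))
```

```text
car (-0.09, -0.021, 0) [101.6 315.2]
car (0.09, -0.021, 0) [321.7 308.6]
car (-0.096, -0.012, 0.044) [ 92.3 260.3]
car (0.096, -0.012, 0.044) [329.5 254.5]
car (-0.057, 0, 0.006) [141.6 297. ]
car (-0.019, 0, 0.006) [187.6 295.7]
car (0.019, 0, 0.006) [233.2 294.4]
car (0.057, 0, 0.006) [278.3 293.2]
rack (-0.08, -0.026, 0.046) [116.1 376.6]
rack (0.08, -0.026, 0.046) [308.2 369.7]
rack (-0.08, -0.026, 0) [117.4 425.6]
rack (0.08, -0.026, 0) [305.7 417.8]
```

Carrier and rack are both offset the same ~2 px from the prediction, so they are aligned to about 1 mm. Lowering.

Request:
drive_tool(
  steps=[
    {"jaw": 1,"translation": [0,0,-0.02],"delta_rot": [0,0,0]},
    {"jaw": 1,"translation": [0,0,-0.02],"delta_rot": [0,0,0]},
    {"jaw": 1,"translation": [0,0,-0.02],"delta_rot": [0,0,0]},
    {"jaw": 1,"translation": [0,0,-0.02],"delta_rot": [0,0,0]},
    {"jaw": 1,"translation": [0,0,-0.02],"delta_rot": [0,0,0]},
    {"jaw": 1,"translation": [0,0,-0.02],"delta_rot": [0,0,0]},
    {"jaw": 1,"translation": [0,0,-0.02],"delta_rot": [0,0,0]},
    {"jaw": 1,"translation": [0,0,0],"delta_rot": [0,0,0]},
  ],
)

```text
time: 8.3
tcp_pos: [0.464, -0.0227, 0.0926]
ee_rot: [-3.141, 0.002, 0.054]
contact_force: [-0.5, -0.5, -3.0]
width: 0.0137
finger_force: 40.0
```

Request:
drive_tool(
  steps=[
    {"jaw": 1,"translation": [0,0,-0.015],"delta_rot": [0,0,0]},
    {"jaw": 1,"translation": [0,0,-0.015],"delta_rot": [0,0,0]},
    {"jaw": 1,"translation": [0,0,-0.01],"delta_rot": [0,0,0]},
    {"jaw": 1,"translation": [0,0,-0.004],"delta_rot": [0,0,0]},
    {"jaw": 1,"translation": [0,0,-0.004],"delta_rot": [0,0,0]},
    {"jaw": 1,"translation": [0,0,0],"delta_rot": [0,0,0]},
  ],
)

```text
time: 8.9
tcp_pos: [0.4648, -0.0227, 0.0698]
ee_rot: [-3.142, 0.0, 0.054]
contact_force: [-0.1, 0.7, -2.6]
width: 0.0137
finger_force: 40.0
```

Request:
drive_tool(
  steps=[
    {"jaw": 1,"translation": [0,0,-0.002],"delta_rot": [0,0,0]},
    {"jaw": 1,"translation": [0,0,-0.002],"delta_rot": [0,0,0]},
    {"jaw": 1,"translation": [0,0,0],"delta_rot": [0,0,0]},
  ],
)

```text
time: 9.2
tcp_pos: [0.4648, -0.0227, 0.0679]
ee_rot: [-3.142, -0.0, 0.054]
contact_force: [-0.6, 0.7, -3.5]
width: 0.0138
finger_force: 40.0
```

Request:
drive_tool(
  steps=[
    {"jaw": 1,"translation": [0,0,-0.002],"delta_rot": [0,0,0]},
    {"jaw": 1,"translation": [0,0,-0.002],"delta_rot": [0,0,0]},
    {"jaw": 1,"translation": [0,0,0],"delta_rot": [0,0,0]},
  ],
)

```text
time: 9.5
tcp_pos: [0.4648, -0.0227, 0.0659]
ee_rot: [-3.142, 0.0, 0.054]
contact_force: [-0.3, 0.3, -2.9]
width: 0.0139
finger_force: 40.0
```

Request:
drive_tool(
  steps=[
    {"jaw": 1,"translation": [0,0,-0.001],"delta_rot": [0,0,0]},
    {"jaw": 1,"translation": [0,0,-0.001],"delta_rot": [0,0,0]},
    {"jaw": 1,"translation": [0,0,0],"delta_rot": [0,0,0]},
  ],
)

```text
time: 9.8
tcp_pos: [0.4649, -0.0228, 0.0657]
ee_rot: [-3.142, 0.001, 0.054]
contact_force: [-9.4, -0.0, 21.8]
width: 0.0139
finger_force: 40.0
```

Contact came at the expected home height. I'll ease the press slightly and look before letting go.

Request:
drive_tool(
  steps=[
    {"jaw": 1,"translation": [0,0,0.001],"delta_rot": [0,0,0]},
    {"jaw": 1,"translation": [0,0,0],"delta_rot": [0,0,0]},
  ],
)

```text
time: 10.0
tcp_pos: [0.4649, -0.0228, 0.0658]
ee_rot: [3.142, 0.0, 0.054]
contact_force: [-4.2, -1.6, 9.7]
width: 0.0137
finger_force: 40.0
```

Run:
```python
from plant import *
import cv2
s=snapshot("side")
cv2.imwrite("pics/e.png",cv2.resize(s["image"][160:260,190:320,::-1],(780,600),interpolation=2))
```

```text
(no output)
```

View pics/e.png

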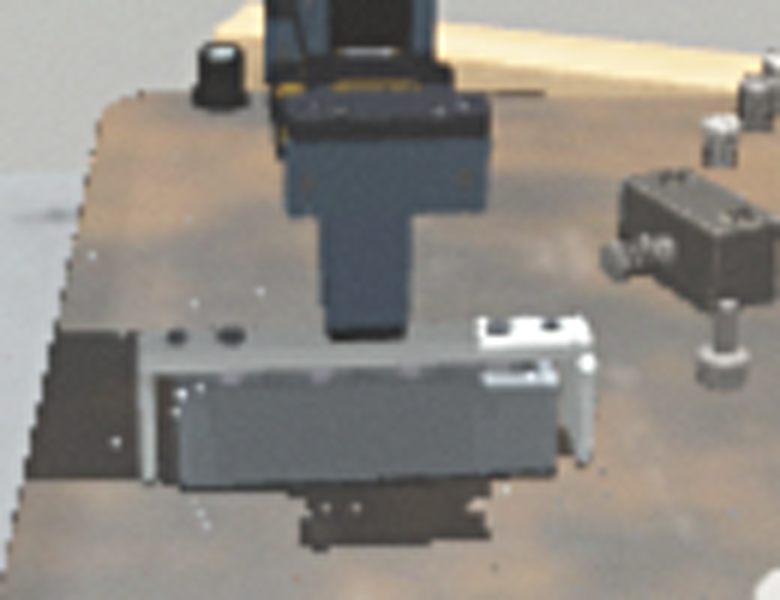

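The bar lies on the rack with the end plates outside both ends (crop 140–160 and 570–595). Now I'll let go, opening slowly at first, and retreat upward.

Request:
drive_tool(
  steps=[
    {"jaw": 0.6,"translation": [0,0,0],"delta_rot": [0,0,0]},
    {"jaw": 0.4,"translation": [0,0,0],"delta_rot": [0,0,0]},
    {"jaw": 0.2,"translation": [0,0,0],"delta_rot": [0,0,0]},
    {"jaw": 0.0,"translation": [0,0,0],"delta_rot": [0,0,0]},
    {"jaw": -0.2,"translation": [0,0,0],"delta_rot": [0,0,0]},
    {"jaw": -0.2,"translation": [0,0,0],"delta_rot": [0,0,0]},
  ],
)

```text
time: 10.65
tcp_pos: [0.4648, -0.0227, 0.0654]
ee_rot: [-3.142, -0.0, 0.054]
contact_force: [-0.4, 0.5, -0.4]
width: 0.0537
finger_force: 0.0
```

Request:
drive_tool(
  steps=[
    {"jaw": -0.2,"translation": [0,0,0.02],"delta_rot": [0,0,0]},
    {"jaw": -0.2,"translation": [0,0,0.04],"delta_rot": [0,0,0]},
    {"jaw": -0.2,"translation": [0,0,0.06],"delta_rot": [0,0,0]},
    {"jaw": -0.2,"translation": [0,0,0.08],"delta_rot": [0,0,0]},
    {"jaw": -0.2,"translation": [0,0,0.08],"delta_rot": [0,0,0]},
    {"jaw": -0.2,"translation": [0,0,0],"delta_rot": [0,0,0]},
    {"jaw": -0.2,"translation": [0,0,0],"delta_rot": [0,0,0]},
  ],
)

```text
time: 11.35
tcp_pos: [0.4652, -0.0228, 0.2066]
ee_rot: [3.141, -0.002, 0.054]
contact_force: [0.2, 0.5, -0.3]
width: 0.0545
finger_force: 0.0
```

Run:
```python
from plant import *
import cv2
s=snapshot("side")
cv2.imwrite("pics/f.png",cv2.resize(s["image"][160:260,190:320,::-1],(780,600),interpolation=2))
```

```text
(no output)
```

View pics/f.png

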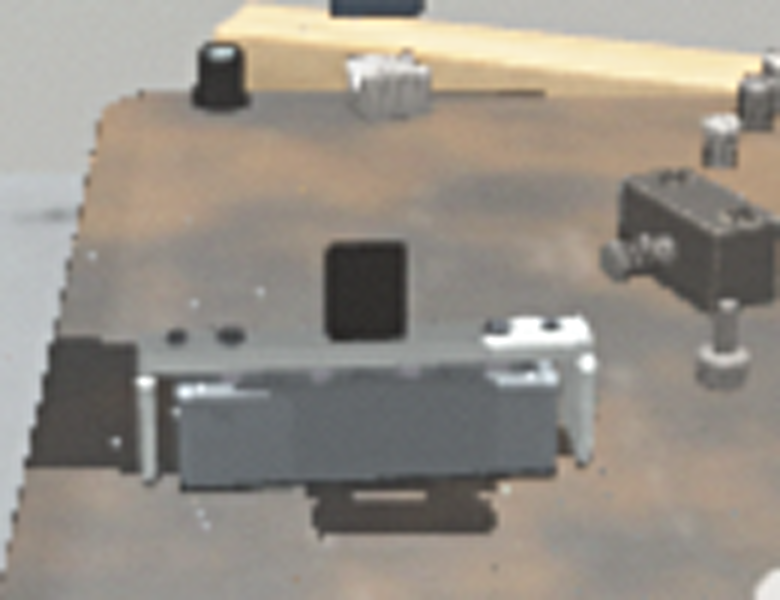

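The carrier sits flat on the four-pocket rack and didn't move on release. The handle is free at crop (366,290), and the gripper is well above it.

```bash
python3 -c "
from plant import *
print(close_job())"
```

```text
the job is handed in; nothing more can be done
None
```

The carrier is in the four-pocket rack with its bar flat on top and all four cutters lowered in while still gripped; it was then released, the gripper raised clear, and the job handed in at about 11.4 s of the 42 s allowed (no verdict was returned).

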